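# Sleeve the lamp-holder core and index the dial

## Robot

A 7-joint arm with a two-finger parallel gripper is mounted at the origin on the work surface. World frame = base frame: x ahead of the robot, y to its left, z up, the work surface at z = 0. Lengths are in m, angles in rad, forces in N, time in s.
With the tool pointing down it reaches from about 0.425 to 0.925 m from the base axis. Payload 6.8 kg.
Tool frame: the origin (TCP) lies at the very end of the fingers, on their centre line; the grasp point (between the pads) lies 19 mm behind it (grip_point_offset is the distance from the TCP to the grasp point, in m); z points along the fingers, y is the line along which they close (so a half turn about z gives the same grasp; the last joint's range is limited). The gripper opens to 85 mm and grips with 20 to 120 N. Pads are 22 mm wide; open, the fingers measure 114 mm over their backs; the gripper's body (76 mm by 85 mm) begins 54 mm behind the grasp point. The pads swing forward as they close: fully open they stand 13 mm farther back than shut.
Start: joints at [-1.227, 0.477, 0.022, 1.555, -0.011, 1.109, -0.083], TCP at [0.295, 0.607, 0.196] pointing down, gripper open.
Joint ranges: [-2.96, 2.96], [-0.34, 2.1], [-1.41, 1.46], [0.24, 2.44], [-1.37, 4.51], [0.17, 1.92], [-2.96, 2.96]. Speed limits (rad/s): [2.39, 2.39, 3.14, 3.14, 3.14, 3.14, 3.14].

## Interface

Orientations are given as a unit quaternion [w, x, y, z].
In Python, from station import * gives the robot as it stands.
- The arm moves only by the tool carry_out, never from a script. Its argument "rows" is text: rows parted by semicolons, each of 4 numbers parted by spaces: the shift along the world's x, y, z in mm, then the turn about the world's z in degrees. In form: dx dy dz yaw; .... A call has 1 to 10 rows; each row shifts and turns the commanded pose from where the row before left it; what a row does not reach is not made up. A row lasts 1/8 s, in which the tool goes at most 62.5 mm and 10.7 degrees, less where a joint would pass 70% of its speed; a pose out of reach is approached as far as the arm can. A call is refused whole if a number of a shift passes 62.5 or a number of a turn 10.7, either way. A call with a gripper value outside its range is refused whole. "claw" is the finger opening in mm, from 0 to 85.4, set as the call begins (left out, the last holds). The fingers move at their own pace and stop on an object; "force" is the grip in N (left out, the last holds). Time passes only in rows, so rows that do not move let the fingers close. It gives the time, the measured TCP pose, the force, the opening and the grip force at its end, in the units of the state.
- get_obs(): the state, without advancing time (a new reading comes with each control period).
- read_camera(name): name is "scene" or "top" or "wrist"; returns a dict with "img" (480x640x3 uint8, blue, green, red), "fov_y" (degrees; the focal length in pixels is half the picture's height over the tangent of half this angle, whatever the lens; pixels are square), "cx", "cy" (the principal point, pixels), "world_to_cam" (4x4, takes a point from world to camera coordinates). Camera axes: x right, y up, looking along -z (the intrinsics and any distortion apply to the point x, -y, -z); pixel columns grow to the right and rows downward; lengths in m; the calibration is good to about 2 mm. A picture is of the moment at which its call begins. There is no depth.
- hand_in(): hands the job in; it is judged then, once.
Trained networks look in the newest picture that a camera, given by its name, has taken for a name from the list of things; names that differ only in an ending like _2 or _b are one class to them, and where a whole thing is asked for, a point or a joint stands for the part that bears it (a point fixed in the world has none). Each returns a list of dicts, best first, with "confidence" (0 to 1); they miss things now and then, are a little off and sometimes report something else, mostly with a low value. They report only what shows in the picture. A call takes as long as a camera call. They do not tell look-alikes from the thing itself.
- recognise(camera, thing): "centre" ([column, row] in pixels, amid what is visible of it).
- outline_of(camera, thing): "pixels" (480x640 bool, what is visible of it) and "centre" ([column, row] in pixels, amid what is visible of it).
- place_of(camera, thing): "centre" ([column, row] in pixels: a listed point, or the origin of a listed thing).
The state is a dict: "t": time; "q": joint angles; "joint_vel": joint speeds; "joint_torque": joint torques, N m; "eef_pos": TCP position; "tool_rot": TCP orientation; "contact_force": force on the tool from outside, world axes, zero at the start; "torque": the same for the moment, N m; "gripper_width": opening from 0.0 (shut) to 1.0 (fully open); "grasp_force": force on a finger pad.
Only numpy, scipy, OpenCV 4.12 (cv2) and the standard library are available. Lean on these libraries where they do the work, as an engineer would, in place of code of your own. Each camera call takes 0.05 s, during which the arm holds its last target. There are 200 camera calls.

## Task

Push the loose wide white sleeve fully home, down to the flange, on the bare lamp-holder core that stands at the dial's loading bracket. Then turn the dial by its upright handle exactly one stop, so that the next bare core comes to the bracket, and let go with the dial settled in the stop. Leave the other things on the bench where they are.

Things in the scene. Friction and masses are not known exactly. Their poses are not given: they have to be found in the camera images.
- sleeve: the loose sleeve: plain white rigid plastic tube, 50 outside diameter, 38 bore (6 wall), 80 long, about 70 g, standing upright on the bench, in one of three places it may swap with the thin tube and the reel. Origin: centre of its underside, z along the tube. Either end fits
- sleeve_middle (a point): the middle of the sleeve, on its axis, 40 above its underside
- core_first (a point): foot of the bare core that starts at the loading bracket: centre of the top face of its flange (58 diameter), 42 above the bench, where the sleeve's lower end must come to rest. The core is an upright grey spigot, 35 diameter, 50 tall above this point. z is up. Turns with the dial
- core_tip (a point): top centre of that same core, 50 above its flange. Its uppermost 8 tapers from 35 to 25 diameter. Three sprung brass clips stand out 3 from its side, 24 below this point: they resist, so the sleeve must be pushed down over them with about 5 to 15 N
- core_second (a point): foot (flange top) of the next bare core, same shape; this one must come to the bracket. Turns with the dial
- dial_centre (a point): centre of the aluminium dial on its axis, at its top face, 37 above the bench. Dial radius 142, on a round grey base of 155 radius. Five cores stand 100 from the axis, 72 degrees apart; clockwise from the bracket, seen from above: first bare core, second bare core, a third bare one, then two wearing fixed sleeves (tops 122 above the bench). Hub 56 diameter, 12 high
- loading_mark (a point): top of the loading bracket (54 above the bench), a small fixed block with a spring plunger at the dial's edge, 190 from the dial's axis, on the side towards the robot; the core at the loading position stands between it and the axis
- handle_grip (a point): point to grip on the dial's upright handle: a black round grip, 22 diameter, from 113 to 179 above the bench, 130 from the dial's axis; this point is on its axis, 150 above the bench. It starts on the dial's -y side, between the two cores that already wear sleeves, and turns with the dial
- dial (a joint): angle of the dial (rad), positive anticlockwise seen from above. It has sprung stops at -1.257, 0 (where it starts, the first core at the bracket) and 1.257 (the second core at the bracket); between stops the spring resists with up to about 0.4 N m, then draws the dial into the next stop. Hard limits at -1.5 and 1.5
- thin_tube: bystander: plain white tube, narrower and taller than the sleeve (36 outside diameter, 26 bore, 100 long), standing upright; too narrow for the cores. Origin: centre of its underside
- reel: bystander: aluminium reel, 60 diameter, 60 tall, standing. Origin: centre of its underside
- bottle: bystander: drinking bottle, 68 diameter, 210 tall, standing at the back left. Origin: centre of its underside
- hammer: bystander: small hammer lying flat, back left. Origin: on the underside, near its middle
- screwdriver: bystander: screwdriver lying flat, front right. Origin: on the underside, near its middle
- phone: bystander: flat black phone, 75 x 155 x 9, back right. Origin: centre of its underside
- panel: bystander: white switch panel, 100 x 150 x 38 high, lying flat behind the dial. Origin: centre of its underside
There are look-alikes about, which are no part of the job. Leave any blue or green look-alike of the sleeve alone.

How it is judged:
On the way, in this order (a step that is already met when the one before it is completed fails the run):
1. the sleeve is fully home on the first core while the dial still stands in its first stop (z of sleeve_middle in the frame of core_first between 0.035 and 0.044 m and horizontal distance between sleeve_middle and core_first below 0.005 m and angle between the z axis of sleeve and the z axis of core_first, either way round below 0.08 rad and value of joint dial between -0.2 and 0.2 rad), for 0.2 s.
2. the dial is turned one stop, the second core at the bracket, the sleeve still home (z of sleeve_middle in the frame of core_first between 0.035 and 0.044 m and horizontal distance between sleeve_middle and core_first below 0.005 m and angle between the z axis of sleeve and the z axis of core_first, either way round below 0.08 rad and value of joint dial between 1.157 and 1.357 rad), for 0.2 s.
At the end, for the whole second after the job is handed in: The sleeve stands on the first core with its lower end within 4 mm of the flange, within 5 mm of the core's axis and tilted less than 0.08 rad; the dial rests in the next stop (1.257 within 0.08 rad) with the second core at the bracket; all at rest (z of sleeve_middle in the frame of core_first between 0.035 and 0.044 m and horizontal distance between sleeve_middle and core_first below 0.005 m and angle between the z axis of sleeve and the z axis of core_first, either way round below 0.08 rad and value of joint dial between 1.177 and 1.337 rad and velocity of joint dial between -0.05 and 0.05 rad/s and linear speed of sleeve below 0.02 m/s); the robot touches nothing.
It fails at once if another loose thing on the bench (thin tube, reel, bottle, hammer, screwdriver, phone, panel) is moved by more than 40 mm (distance of any of thin_tube, reel, bottle, hammer, screwdriver, phone, panel from where it was at the start of the episode above 0.04 m).
It also fails if it takes over 59 s, if anything falls off the work surface, if the arm or the gripper's body presses on something with over 40 N, if the wrist force passes 120 N, or if a joint passes its speed limit or range.

## Working session

There is one attempt and no reset: what is moved stays moved. The work goes in short steps, Python scripts to look and compute and a tool call to move; the robot and the scene stay as the last step left them, time stands still between calls to the robot, and variables do not carry over. Pictures are saved under pics/ and viewed, at most 10 in all, crops included, and the job is handed in when it is done.

Besides the shell and the picture viewer there is one more tool, called by a JSON object that holds its "op" and its "data", one argument or row to a line. carry_out: Moves the arm, as the interface text tells. Its arguments: {"type":"object","properties":{"rows":{"type":"string"},"claw":{"type":"number"},"force":{"type":"number"}},"required":["rows"]}

```bash
mkdir -p pics
cat > h.py <<'E'
from station import *
import numpy as np, cv2
def K(c): 
    f=240/np.tan(np.radians(c["fov_y"])/2); return f,c["cx"],c["cy"]
def ray(c,px):
    f,cx,cy=K(c); M=np.linalg.inv(np.array(c["world_to_cam"]))
    d=M[:3,:3]@np.array([(px[0]-cx)/f,-(px[1]-cy)/f,-1.]); return M[:3,3],d
def atz(c,px,z):
    o,d=ray(c,px); return o+d*(z-o[2])/d[2]
def proj(c,p):
    f,cx,cy=K(c); q=(np.array(c["world_to_cam"])@np.r_[p,1])[:3]; return cx+f*q[0]/-q[2], cy-f*q[1]/-q[2]
E
python3 - <<'E'
from h import *
Z=dict(sleeve=0,core_first=.042,core_tip=.092,core_second=.042,dial_centre=.037,loading_mark=.054,handle_grip=.15,thin_tube=0,reel=0)
np.set_printoptions(precision=4,suppress=True)
for n in ["scene","top"]:
    c=read_camera(n); cv2.imwrite(f"pics/{n}0.png",c["img"]); print(n,[k for k in c], c["fov_y"])
    for t,z in Z.items():
        for r in place_of(n,t)[:3]: print(n,t,round(r["confidence"],2),np.round(r["centre"],1),atz(c,r["centre"],z))
print(get_obs())
E
```

```text
scene ['img', 'fov_y', 'cx', 'cy', 'world_to_cam'] 47.391355435922215
scene sleeve 0.96 [182.9 298.6] [ 0.3493 -0.4032  0.    ]
scene sleeve 0.89 [215.  244.9] [ 0.2758 -0.22    0.    ]
scene sleeve 0.68 [244.6 341.3] [ 0.5767 -0.3606  0.    ]
scene core_first 0.84 [287.6 252.5] [ 0.4726 -0.0924  0.042 ]
scene core_first 0.74 [431.  229.3] [0.7248 0.2759 0.042 ]
scene core_tip 0.58 [282.4 240.4] [ 0.4538 -0.0923  0.092 ]
scene core_second 0.57 [322.6 233.9] [0.5012 0.0279 0.042 ]
scene dial_centre 0.92 [316.4 262.3] [ 0.5553 -0.0526  0.037 ]
scene loading_mark 0.83 [258.9 235.8] [ 0.3746 -0.1186  0.054 ]
scene handle_grip 0.59 [314.9 289. ] [ 0.6509 -0.1531  0.15  ]
scene handle_grip 0.35 [255.3 237.1] [ 0.4183 -0.1595  0.15  ]
scene thin_tube 0.77 [381.8 169.1] [0.4465 0.367  0.    ]
scene reel 0.58 [228.4 293.8] [ 0.4322 -0.2981  0.    ]
top ['img', 'fov_y', 'cx', 'cy', 'world_to_cam'] 46.30677504182948
top sleeve 0.9 [448.7 231.2] [ 0.5835 -0.3614  0.    ]
top sleeve 0.83 [395.9 361.7] [ 0.2812 -0.2297  0.    ]
top sleeve 0.79 [463.8 328.4] [ 0.3561 -0.3877  0.    ]
top core_first
[... 463 characters left out ...]
]
top handle_grip 0.64 [420.9 163.6] [ 0.7016 -0.2718  0.15  ]
top thin_tube 0.71 [138.5 287.2] [0.4505 0.3632 0.    ]
top reel 0.75 [430.6 291.8] [ 0.4401 -0.3139  0.    ]
{'t': 1.0, 'q': array([-1.2271,  0.477 ,  0.0224,  1.5554, -0.0115,  1.1093, -0.0831]), 'joint_vel': array([-0.0004,  0.0011,  0.    ,  0.0003, -0.0006, -0.0006, -0.0027]), 'joint_torque': array([  0.0008, -59.6348,   1.6064, -28.1547,   0.0125,   0.0015,
         0.    ]), 'eef_pos': array([0.2947, 0.6073, 0.1961]), 'tool_rot': array([0.    , 0.224 , 0.9746, 0.    ]), 'contact_force': array([-1.1657,  0.452 , -0.5139]), 'torque': array([-0.0349, -0.0786,  0.0331]), 'grasp_force': 0.0, 'gripper_width': 1.0016866608773642}
```

View pics/scene0.png

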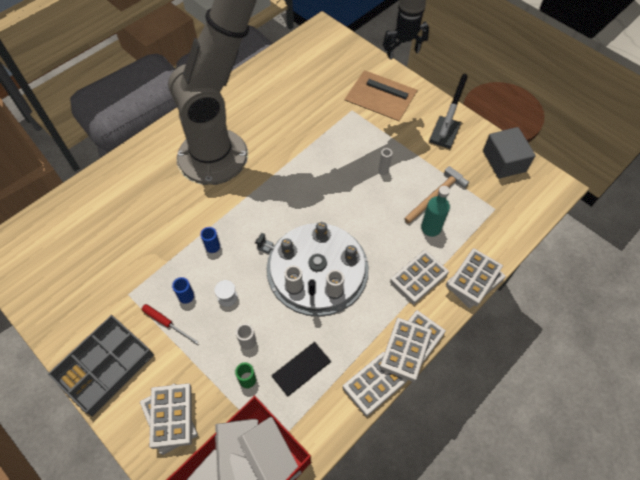

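View pics/top0.png

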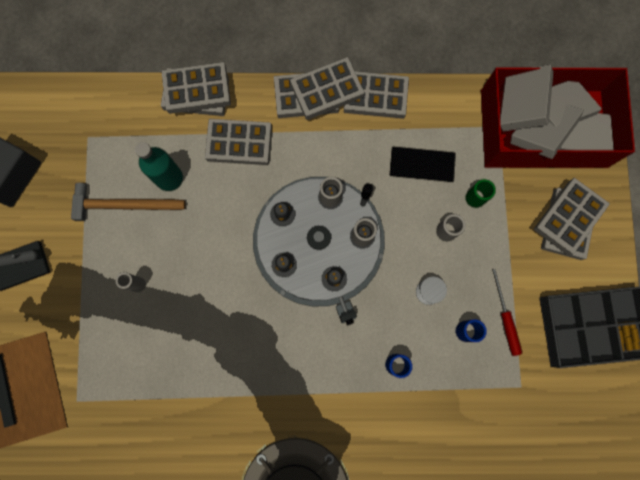

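Candidates for the sleeve in the top view are white tube (450,226), blue (399,365), blue (471,330), green (481,192), narrow white tube (126,282) and reel (431,290). By its description, the sleeve is the white tube at (450,226). The dial is at (319,240), the handle at (368,193) and the bracket at (346,311). I'll check the choice in one crop and refine the positions.

Run:
```python
from h import *
from scipy.optimize import least_squares
np.set_printoptions(precision=4,suppress=True)
obs=[];cams={};G=np.array([.557,-.05])
def model(p):
    a=p[2]; e=lambda r,t,z:np.array([p[0]+r*np.cos(t),p[1]+r*np.sin(t),z]); s=np.radians(72)
    return dict(core_first=e(.1,a,.042),core_tip=e(.1,a,.092),core_second=e(.1,a-s,.042),dial_centre=e(0,0,.037),loading_mark=e(.19,a,.054),handle_grip=e(.13,a-3.5*s,.15))
p0=np.array([.557,-.05,np.radians(201.5)])
crops=[]
for n in ["scene","top"]:
  for k in range(2):
    c=read_camera(n); cams[n]=c
    for t,P in model(p0).items():
        for r in place_of(n,t):
            if np.hypot(*(np.array(r["centre"])-proj(c,P)))<10: obs.append((n,t,r["centre"],r["confidence"]));break
  for r in outline_of(n,"sleeve"):
    m=r["pixels"]; ys,xs=np.where(m); print(n,r["confidence"],r["centre"],xs.min(),xs.max(),ys.min(),ys.max(),cv2.mean(c["img"],m.astype(np.uint8))[:3])
  for r in place_of(n,"sleeve"): print(n,r["centre"],atz(c,r["centre"],0))
  u,v=map(int,proj(c,[.58,-.361,.04])); crops.append(cv2.resize(c["img"][v-30:v+30,u-30:u+30],(400,400),interpolation=cv2.INTER_CUBIC))
cv2.imwrite("pics/crop.png",np.hstack(crops))
f=lambda p:np.concatenate([(np.array(proj(cams[n],model(p)[t]))-q)*w for n,t,q,w in obs])
s=least_squares(f,p0,loss="soft_l1"); print(s.x,np.degrees(s.x[2]));
for o,r in zip(obs,f(s.x).reshape(-1,2)): print(o[:2],r)
for k,v in model(s.x).items(): print(k,v)
```

```text
scene 0.93 [248.5, 372.5] 236 256 362 388 (54.44611528822055, 87.35087719298245, 50.037593984962406)
scene 0.87 [244.1, 338.9] 237 256 324 349 (109.47527472527473, 114.80769230769232, 118.6978021978022)
scene 0.75 [211.1, 238.6] 201 220 227 252 (97.47073170731707, 59.77804878048781, 44.46585365853659)
scene 0.59 [182.7, 291.8] 173 193 277 303 (91.98496240601503, 50.175438596491226, 32.29573934837092)
scene [244.8, 340.8] [ 0.576  -0.3593  0.    ]
scene [183.5, 299.7] [ 0.3533 -0.4042  0.    ]
scene [214.1, 244.8] [ 0.2735 -0.2218  0.    ]
scene [248.2, 377.0] [ 0.6605 -0.4208  0.    ]
top 0.94 [455.9, 229.5] 436 465 214 241 (68.05719237435008, 75.98613518197573, 79.48006932409012)
top 0.85 [482.8, 193.1] 465 495 178 207 (17.842809364548494, 46.924749163879596, 14.190635451505017)
top 0.84 [473.3, 325.7] 457 486 319 341 (58.84969939879759, 26.687374749498996, 13.414829659318636)
top 0.55 [405.9, 362.3] 385 412 352 377 (67.14795918367346, 35.28826530612245, 22.29081632653061)
top [463.2, 328.5] [ 0.3558 -0.3863  0.    ]
top [446.9, 232.5] [ 0.5804 -0.357   0.    ]
top [475.1, 198.2] [ 
[... 528 characters left out ...]
ne', 'loading_mark') [ 0.9187 -0.292 ]
('scene', 'handle_grip') [ 0.453  -1.9845]
('top', 'core_first') [ 0.4103 -1.553 ]
('top', 'core_tip') [-1.101   3.3673]
('top', 'core_second') [0.843 1.344]
('top', 'dial_centre') [ 2.1472 -0.3936]
('top', 'loading_mark') [0.826  0.8104]
('top', 'handle_grip') [-1.1684  0.5892]
('top', 'core_tip') [-1.7604  1.9993]
('top', 'dial_centre') [1.7733 0.4861]
('top', 'loading_mark') [-0.8673 -0.8023]
('top', 'handle_grip') [-0.0107  0.1597]
core_first [ 0.4663 -0.0861  0.042 ]
core_tip [ 0.4663 -0.0861  0.092 ]
core_second [0.4976 0.0272 0.042 ]
dial_centre [ 0.5599 -0.051   0.037 ]
loading_mark [ 0.3821 -0.1177  0.054 ]
handle_grip [ 0.641  -0.1526  0.15  ]
```

View pics/crop.png

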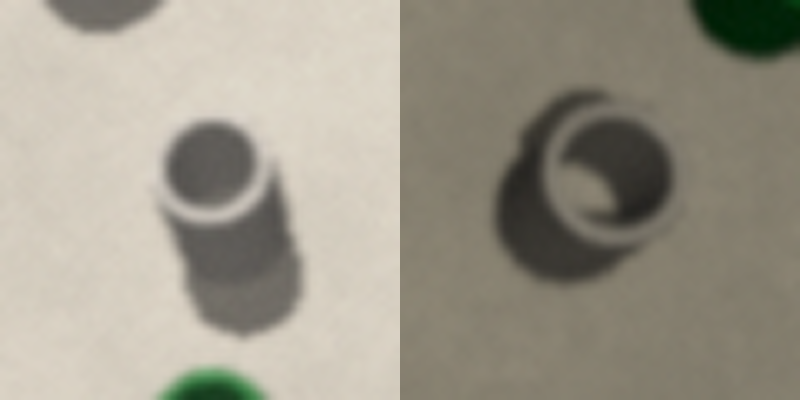

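The crop shows a hollow, plain white, wide tube on the bench, with its rim at about (213,170) in both halves, so it is the sleeve. The green look-alike is clear of it. Next I raise the arm and travel over, and compute the rim position.

Run:
```python
from h import *
for n,(a,b) in dict(scene=(213,170),top=(212,173)).items():
    c=read_camera(n); u,v=map(int,proj(c,[.58,-.361,.04])); print(n,atz(c,(u-30+(a+.5)*.15-.5,v-30+(b+.5)*.15-.5),.08))
    for t in ["bottle"]:
        r=place_of(n,t); print(t,r and atz(c,r[0]["centre"],0))
```

```text
scene [ 0.58439904 -0.35542916  0.08      ]
bottle [0.71266064 0.30167844 0.        ]
top [ 0.58328698 -0.35340219  0.08      ]
bottle [0.71286272 0.31109097 0.        ]
```

{"op": "carry_out", "data": {
  "rows": "0 -20 50 0;0 -20 50 0;18 -60 0 0;18 -60 0 0;18 -60 0 0;18 -60 0 0;18 -60 0 0;18 -60 0 0;18 -60 0 0;18 -60 0 0",
  "claw": 85,
  "force": 40
}}

```text
t: 4.05
eef_pos: [0.4387, 0.0864, 0.2965]
tool_rot: [0.0, 0.224, 0.975, 0.001]
contact_force: [1.2, 0.2, -0.3]
gripper_width: 0.993
grasp_force: 0.0
```

{"op": "carry_out", "data": {
  "rows": "18 -55 0 0;18 -55 0 0;18 -55 0 0;18 -55 0 0;18 -55 0 0;18 -55 -20 0;18 -55 -40 0;18 -55 -40 0;0 0 0 0"
}}

```text
t: 5.18
eef_pos: [0.5757, -0.3427, 0.2008]
tool_rot: [-0.003, 0.227, 0.974, -0.001]
contact_force: [0.5, -0.2, 1.3]
gripper_width: 0.993
grasp_force: 0.0
```

Run:
```python
from h import *
import cv2
print(get_obs()["eef_pos"])
c=read_camera("wrist"); cv2.imwrite("pics/w1.png",c["img"])
for r in place_of("wrist","sleeve"): print(r["confidence"],r["centre"],atz(c,r["centre"],0))
for r in outline_of("wrist","sleeve"): print(r["confidence"],r["centre"])
print(proj(c,[.583,-.355,.08]), proj(c,[.583,-.355,0]))
for n in ["scene","top"]:
    c=read_camera(n)
    for r in place_of(n,"sleeve")[:4]: print(n,r["confidence"],r["centre"],atz(c,r["centre"],0))
```

```text
[ 0.57568182 -0.3427483   0.20076451]
0.79 [286.4, 308.2] [ 6.64306856e-01 -4.23373693e-01 -5.55111512e-17]
0.58 [314.4, 205.7] [ 0.585721   -0.35419742  0.        ]
0.63 [281.5, 334.5]
(np.float64(309.74923282988885), np.float64(226.85347913577604)) (np.float64(312.2542293889973), np.float64(203.427578381148))
scene 0.95 [243.7, 342.3] [ 0.57711044 -0.36438873  0.        ]
scene 0.94 [186.2, 298.2] [ 0.35511904 -0.39555106  0.        ]
scene 0.62 [247.4, 380.0] [ 0.66518824 -0.42777208  0.        ]
scene 0.5 [310.1, 288.8] [ 0.59142401 -0.1150457   0.        ]
top 0.82 [463.5, 329.0] [ 0.3546898  -0.38691565  0.        ]
top 0.39 [395.5, 363.7] [ 0.27670547 -0.22871685  0.        ]
```

View pics/w1.png

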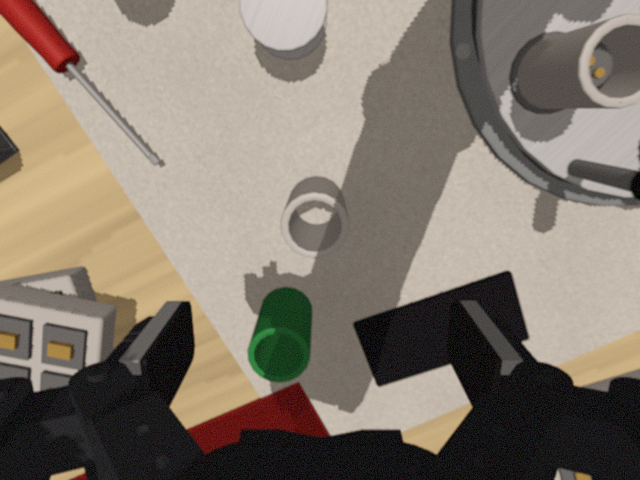

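The picture shows the sleeve rim centred at about (314,223), the green look-alike at (280,350) beyond it, and the phone to the right.

Run:
```python
from h import *
c=read_camera("wrist")
g=cv2.cvtColor(c["img"],cv2.COLOR_BGR2GRAY)
m=(g[185:262,270:360]>135).astype(np.uint8)
print(atz(c,(314,223),.08),proj(c,[.583,-.355,.08]))
o=get_obs(); print(o["eef_pos"])
for r in [.025]:
  for p in ([.583,-.355],[.585,-.354],[.583,-.351],[.586,-.352]):
    th=np.linspace(0,6.28,200); q=np.array([proj(c,[p[0]+.0225*np.cos(t),p[1]+.0225*np.sin(t),.08]) for t in th]).round().astype(int)
    print(p,g[q[:,1],q[:,0]].mean())
from scipy.optimize import minimize
gb=cv2.GaussianBlur(g,(5,5),0).astype(np.float32)
def f(p):
    q=np.array([proj(c,[p[0]+.022*np.cos(t),p[1]+.022*np.sin(t),.08]) for t in th],np.float32)
    return -cv2.remap(gb,q[:,0:1],q[:,1:2],cv2.INTER_LINEAR).mean()
r=minimize(f,[.584,-.354],method="Nelder-Mead",options=dict(initial_simplex=[[.584,-.354],[.588,-.354],[.584,-.350]])); print(r.x,r.fun)
```

```text
[ 0.58801226 -0.34694176  0.08      ] (np.float64(301.10755862492914), np.float64(221.67216374834584))
[ 0.57914116 -0.33823576  0.206354  ]
[0.583, -0.355] 158.96
[0.585, -0.354] 156.435
[0.583, -0.351] 161.515
[0.586, -0.352] 153.535
[ 0.58269373 -0.35204392] -162.1015167236328
```

{"op": "carry_out", "data": {
  "rows": "0 0 0 0;0 0 0 0"
}}

```text
t: 5.82
eef_pos: [0.5785, -0.339, 0.2054]
tool_rot: [0.0, 0.224, 0.975, 0.0]
contact_force: [-0.4, -0.4, -0.5]
gripper_width: 0.994
grasp_force: 0.0
```

```bash
cat >> h.py <<'E'
from scipy.optimize import minimize
th=np.linspace(0,6.28,200)
def ring(c,p0,z,r,sgn=-1):
    gb=cv2.GaussianBlur(cv2.cvtColor(c["img"],cv2.COLOR_BGR2GRAY),(5,5),0).astype(np.float32)
    def f(p):
        q=np.array([proj(c,[p[0]+r*np.cos(t),p[1]+r*np.sin(t),z]) for t in th],np.float32)
        return sgn*cv2.remap(gb,q[:,0:1],q[:,1:2],cv2.INTER_LINEAR).mean()
    p0=np.array(p0); r_=minimize(f,p0,method="Nelder-Mead",options=dict(initial_simplex=[p0,p0+[.005,0],p0+[0,.005]])); return r_.x,r_.fun
E
python3 - <<'E'
from h import *
for i in range(3):
    c=read_camera("wrist"); o=get_obs(); print(o["eef_pos"],o["tool_rot"],ring(c,[.584,-.353],.08,.022))
E
```

```text
[ 0.57841821 -0.3391364   0.20521622] [1.10949140e-04 2.23832948e-01 9.74627516e-01 6.76575659e-05] (array([ 0.58268078, -0.35201674]), np.float64(-161.00497436523438))
[ 0.5783702  -0.33925186  0.20513174] [6.55202592e-05 2.23947106e-01 9.74601297e-01 3.59901808e-05] (array([ 0.58267333, -0.35199122]), np.float64(-161.2548828125))
[ 0.57834222 -0.33931028  0.20506183] [1.66932723e-05 2.23993317e-01 9.74590680e-01 2.16638793e-05] (array([ 0.58266988, -0.35200495]), np.float64(-161.1704864501953))
```

{"op": "carry_out", "data": {
  "rows": "4 -13 -20 0;0 0 -48 0;0 0 -48 0;0 0 -30 0;0 0 -18 0;0 0 0 0;0 0 0 0"
}}

```text
t: 6.85
eef_pos: [0.5831, -0.3533, 0.0422]
tool_rot: [0.001, 0.224, 0.975, -0.0]
contact_force: [-0.0, 0.4, 0.1]
gripper_width: 0.995
grasp_force: 0.0
```

{"op": "carry_out", "data": {
  "rows": "0 0 0 0;0 0 0 0;0 0 0 0;0 0 0 0;0 0 0 0;0 0 0 0",
  "claw": 35,
  "force": 60
}}

```text
t: 7.6
eef_pos: [0.5851, -0.3508, 0.0442]
tool_rot: [0.002, 0.223, 0.975, 0.002]
contact_force: [-2.3, 6.5, 16.7]
gripper_width: 0.412
grasp_force: 8.4
```

Run:
```python
from h import *
o=get_obs(); print(o["eef_pos"],o["contact_force"],o["gripper_width"],o["grasp_force"])
im=[]
for n in ["scene","wrist"]:
    c=read_camera(n); i=c["img"]
    if n!="wrist": u,v=map(int,proj(c,[.58,-.352,.05])); i=i[v-50:v+50,u-50:u+50]
    im.append(cv2.resize(i,(400,400) if n!="wrist" else (400,300),interpolation=cv2.INTER_CUBIC))
im[1]=cv2.copyMakeBorder(im[1],0,100,0,0,0)
cv2.imwrite("pics/g1.png",np.hstack(im)); print(o['eef_pos'])
```

```text
[ 0.58506888 -0.35076581  0.04415642] [-2.28282156  6.50327386 16.65034282] 0.41157875498756447 8.448812389270017
[ 0.58506888 -0.35076581  0.04415642]
```

View pics/g1.png

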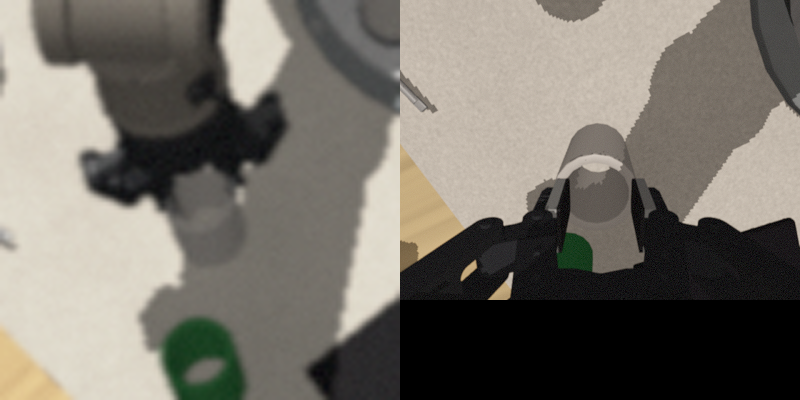

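Run:
```python
from h import *
o=get_obs(); e=np.array(o["eef_pos"]); y=np.array([.437,.9,0])
c=read_camera("wrist"); i=c["img"].copy()
print(ring(c,[.584,-.352],.08,.022), ring(c,[.59,-.36],.08,.022))
for z in (0,.019):
  for s in (-.025,-.0175,.0175,.025):
    p=e+[0,0,z]+y*s; u=proj(c,p); print(z,s,u); cv2.circle(i,(int(u[0]),int(u[1])),3,(0,0,255) if abs(s)>.02 else (0,255,0),-1)
for a in th[::5]:
  u=proj(c,[.5827+.025*np.cos(a),-.352+.025*np.sin(a),.08]); cv2.circle(i,(int(u[0]),int(u[1])),1,(255,0,255),-1)
cv2.imwrite("pics/g2.png",cv2.resize(i[160:480,160:500],(800,600)) )
```

```text
(array([ 0.58300728, -0.35443918]), np.float64(-123.48426055908203)) (array([ 0.58297329, -0.35439931]), np.float64(-123.48291015625))
0 -0.025 (np.float64(262.94999330638876), np.float64(272.32150276519724))
0 -0.0175 (np.float64(279.85871419965065), np.float64(272.32879425795204))
0 0.0175 (np.float64(358.703905809634), np.float64(272.36279441367185))
0 0.025 (np.float64(375.58599366857214), np.float64(272.37007442155004))
0.019 -0.025 (np.float64(257.0505662120561), np.float64(289.9826328170784))
0.019 -0.0175 (np.float64(275.7373963665069), np.float64(289.98797513747024))
0.019 0.0175 (np.float64(362.8666764802543), np.float64(290.012884259352))
0.019 0.025 (np.float64(381.5209830378427), np.float64(290.01821728167306))
```

View pics/g2.png

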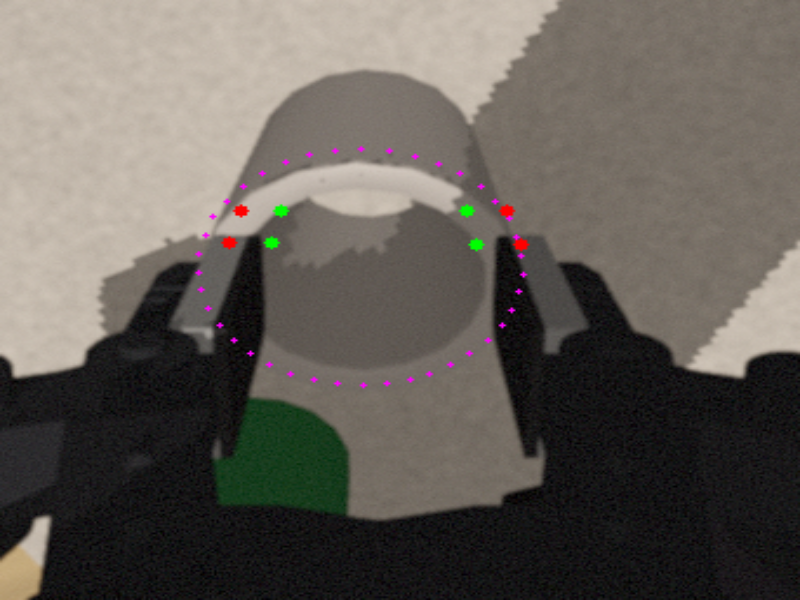

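The picture shows the sleeve between the pads with the gap roughly at tube width, so it's held but only lightly (8 N). I'll close further, then lift.

{"op": "carry_out", "data": {
  "rows": "0 0 0 0;0 0 0 0;0 0 0 0;0 0 0 0",
  "claw": 15,
  "force": 50
}}

```text
t: 8.25
eef_pos: [0.5904, -0.3478, 0.0476]
tool_rot: [0.006, 0.222, 0.975, 0.004]
contact_force: [0.9, 15.4, 34.6]
gripper_width: 0.179
grasp_force: 16.7
```

The fingers have closed past the tube's width, so this isn't a proper grasp. I'll open up and look again.

{"op": "carry_out", "data": {
  "rows": "0 0 0 0;0 0 0 0;0 0 0 0;0 0 0 0",
  "claw": 85
}}

```text
t: 8.75
eef_pos: [0.5819, -0.3525, 0.0406]
tool_rot: [-0.0, 0.224, 0.975, -0.0]
contact_force: [-0.6, -1.1, -0.2]
gripper_width: 0.992
grasp_force: 0.0
```

Run:
```python
from h import *
np.set_printoptions(precision=4,suppress=True)
o=get_obs(); e=np.array(o["eef_pos"]); print(e,o["tool_rot"],o["contact_force"],o["gripper_width"])
c=read_camera("wrist"); i=c["img"].copy()
print("cam",np.linalg.inv(c["world_to_cam"])[:3])
print(ring(c,[.584,-.352],.08,.022))
s=read_camera("scene"); u,v=map(int,proj(s,[.58,-.352,.05])); j=cv2.resize(s["img"][v-40:v+40,u-30:u+30],(360,480),interpolation=cv2.INTER_CUBIC)
cv2.imwrite("pics/g3.png",np.hstack([i[:,140:540],j]))
```

```text
[ 0.5819 -0.3525  0.0406] [-0.0004  0.2242  0.9745 -0.0001] [-0.5523 -1.0561 -0.1608] 0.9922694131643129
cam [[ 0.4371 -0.8646 -0.2479  0.5184]
 [ 0.8994  0.4199  0.1216 -0.3209]
 [-0.001  -0.2761  0.9611  0.2199]]
(array([ 0.5826, -0.351 ]), np.float64(-135.37506103515625))
```

View pics/g3.png

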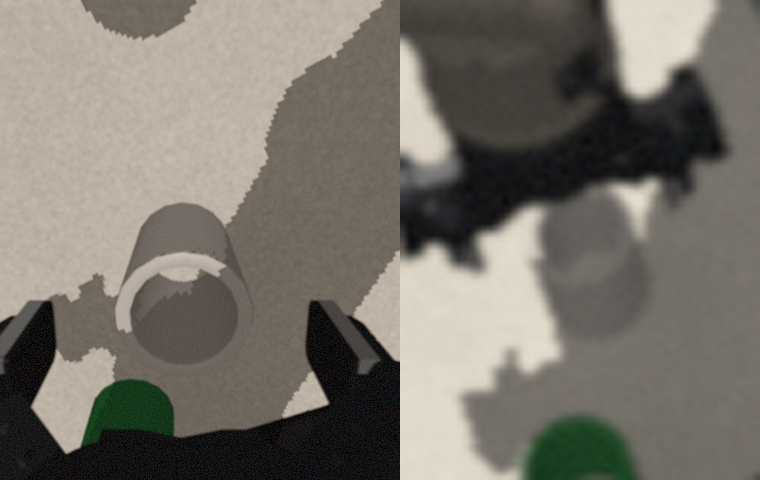

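{"op": "carry_out", "data": {
  "rows": "0 0 0 0;0 0 0 0;0 0 0 0",
  "claw": 54,
  "force": 40
}}

```text
t: 9.22
eef_pos: [0.5823, -0.3524, 0.041]
tool_rot: [-0.0, 0.224, 0.975, 0.0]
contact_force: [0.0, -0.1, -0.3]
gripper_width: 0.63
grasp_force: 0.0
```

{"op": "carry_out", "data": {
  "rows": "0 0 0 0;0 0 0 0",
  "claw": 46
}}

```text
t: 9.48
eef_pos: [0.5827, -0.3524, 0.0415]
tool_rot: [0.0, 0.224, 0.975, 0.0]
contact_force: [-1.2, 0.4, 3.5]
gripper_width: 0.541
grasp_force: 26.7
```

Contact occurs near 46–50 mm; going far beyond that just makes the fingers flex. I'll lift at this setting.

{"op": "carry_out", "data": {
  "rows": "0 0 0 0;0 0 5 0;0 0 15 0;0 0 20 0;0 0 0 0",
  "claw": 46,
  "force": 60
}}

```text
t: 10.1
eef_pos: [0.5838, -0.3536, 0.0838]
tool_rot: [0.002, 0.224, 0.975, -0.001]
contact_force: [-0.9, -0.1, -1.1]
gripper_width: 0.544
grasp_force: 25.5
```

Run:
```python
from h import *
np.set_printoptions(precision=4,suppress=True)
o=get_obs(); e=np.array(o["eef_pos"]); print(e,o["contact_force"],o["gripper_width"],o["grasp_force"])
c=read_camera("wrist"); i=c["img"].copy()
for z in (.06,.08,.1,.12): print(z,ring(c,[.583,-.352],z,.022))
s=read_camera("scene"); u,v=map(int,proj(s,[.58,-.352,.05])); j=cv2.resize(s["img"][v-40:v+40,u-30:u+30],(360,480),interpolation=cv2.INTER_CUBIC)
cv2.imwrite("pics/g4.png",np.hstack([i[:,140:540],j]))
```

```text
[ 0.5838 -0.3536  0.0838] [-0.9196 -0.126  -1.0694] 0.5439650750028863 25.543497932958417
0.06 (array([ 0.5612, -0.3546]), np.float64(-169.56565856933594))
0.08 (array([ 0.52  , -0.3421]), np.float64(-187.98077392578125))
0.1 (array([ 0.5228, -0.3207]), np.float64(-188.8714599609375))
0.12 (array([ 0.5844, -0.3533]), np.float64(-136.40757751464844))
```

View pics/g4.png

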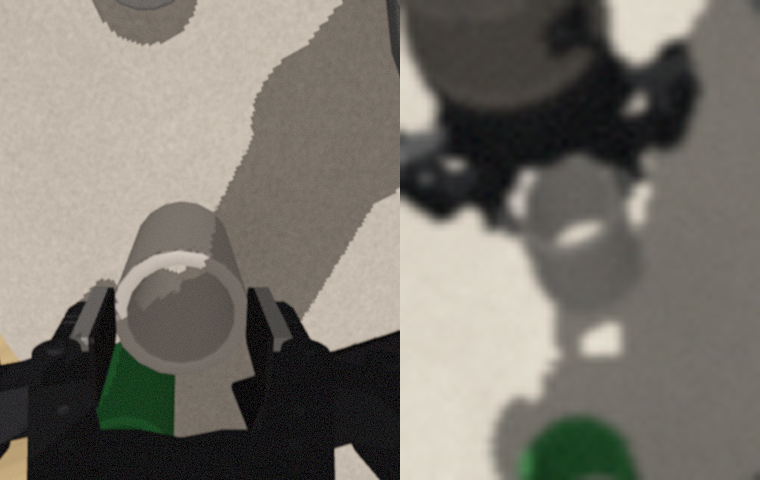

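The sleeve is lifted cleanly, upright and centred: rim at (180,310) with light visible beneath it. Next I go up and over the dial to see the core from above.

{"op": "carry_out", "data": {
  "rows": "0 0 50 0;0 0 60 0;0 0 60 0;0 40 15 0;-6 50 0 0;-6 50 0 0;-6 50 0 0;-6 34 0 0;0 0 0 0;0 0 0 0"
}}

```text
t: 11.45
eef_pos: [0.5581, -0.1291, 0.2658]
tool_rot: [-0.0, 0.224, 0.975, -0.0]
contact_force: [-0.9, -0.3, -0.2]
gripper_width: 0.544
grasp_force: 25.6
```

Run:
```python
from h import *
np.set_printoptions(precision=4,suppress=True)
o=get_obs(); e=np.array(o["eef_pos"]); print(e,o["contact_force"],o["gripper_width"],o["grasp_force"])
for k in range(2):
  c=read_camera("wrist")
  for t,z in dict(core_first=.042,core_tip=.092,loading_mark=.054,dial_centre=.037,core_second=.042).items():
    for r in place_of("wrist",t)[:2]: print(t,round(r["confidence"],2),np.round(r["centre"],1),atz(c,r["centre"],z))
i=c["img"].copy()
for z,r in ((.042,.029),(.092,.0125)):
  for a in th[::4]:
    u=proj(c,[.4663+r*np.cos(a),-.0861+r*np.sin(a),z]); cv2.circle(i,(int(u[0]),int(u[1])),0,(255,0,255),-1)
cv2.imwrite("pics/c1.png",i)
```

```text
[ 0.5581 -0.1291  0.2658] [-0.8681 -0.3017 -0.2112] 0.5439570581870113 25.58377014225698
core_tip 0.73 [318.6  63.5] [ 0.4657 -0.0854  0.092 ]
dial_centre 0.91 [399.1 150.3] [ 0.5622 -0.0493  0.037 ]
core_second 0.95 [451.6  46.7] [0.4996 0.0257 0.042 ]
core_first 0.66 [320.  72.] [ 0.4686 -0.0858  0.042 ]
core_tip 0.64 [322.1  63.4] [ 0.467  -0.0831  0.092 ]
core_tip 0.61 [111.9 148.2] [ 0.4503 -0.2636  0.092 ]
dial_centre 0.65 [398.  147.7] [ 0.5598 -0.0494  0.037 ]
core_second 0.77 [452.2  46.6] [0.5002 0.026  0.042 ]
```

View pics/c1.png

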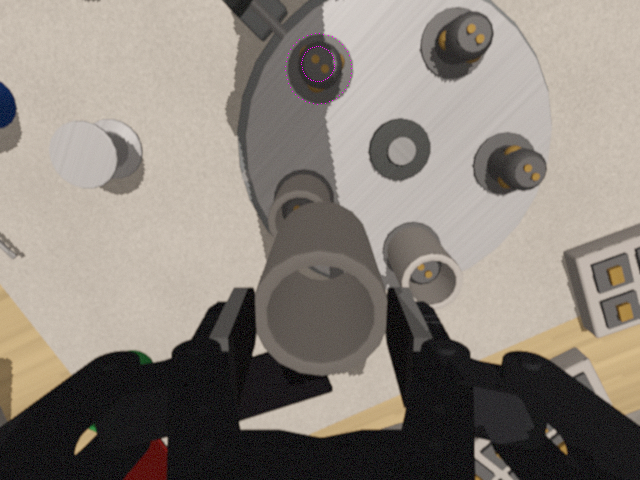

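The overlay of the fitted core (centre about (320,66)) matches the flange and tip, and the held sleeve looks straight. I'll move above the core and start down.

{"op": "carry_out", "data": {
  "rows": "-40 20 0 0;-40 20 0 0;-12 3 0 0;0 0 -45 0;0 0 -45 0;0 0 -25 0;0 0 0 0;0 0 0 0;0 0 0 0"
}}

```text
t: 13.18
eef_pos: [0.4676, -0.0855, 0.1523]
tool_rot: [0.001, 0.224, 0.975, 0.0]
contact_force: [-0.2, -0.1, 0.1]
gripper_width: 0.547
grasp_force: 25.6
```

Run:
```python
from h import *
np.set_printoptions(precision=4,suppress=True)
o=get_obs(); e=np.array(o["eef_pos"]); print(e,o["contact_force"],o["gripper_width"],o["grasp_force"])
c=read_camera("wrist"); print(ring(c,e[:2],e[2]+.0385,.022))
```

```text
[ 0.4676 -0.0855  0.1523] [-0.1807 -0.0707  0.1073] 0.5471377841959036 25.58259849625756
(array([ 0.4677, -0.0845]), np.float64(-132.4409637451172))
```

{"op": "carry_out", "data": {
  "rows": "-1 -1 -10 0;0 0 -10 0;0 0 -10 0;0 0 -8 0;0 0 0 0"
}}

```text
t: 13.85
eef_pos: [0.4649, -0.0863, 0.1123]
tool_rot: [-0.001, 0.224, 0.975, -0.0]
contact_force: [0.2, 0.1, -1.4]
gripper_width: 0.544
grasp_force: 25.3
```

{"op": "carry_out", "data": {
  "rows": "0 0 -6 0;0 0 -6 0;0 0 -6 0;0 0 -6 0;0 0 -5 0;0 0 0 0"
}}

```text
t: 14.6
eef_pos: [0.4652, -0.0863, 0.0836]
tool_rot: [-0.0, 0.224, 0.975, -0.0]
contact_force: [0.6, 1.4, -1.3]
gripper_width: 0.545
grasp_force: 25.4
```

{"op": "carry_out", "data": {
  "rows": "0 0 -2 0;0 0 -2 0;0 0 0 0;0 0 0 0"
}}

```text
t: 15.1
eef_pos: [0.4671, -0.0863, 0.0824]
tool_rot: [0.001, 0.224, 0.975, 0.001]
contact_force: [-5.7, 2.1, 28.2]
gripper_width: 0.542
grasp_force: 36.8
```

A firm stop with 28 N at TCP z 0.082, about where the flange is expected. I'll back off, open, rise and look.

{"op": "carry_out", "data": {
  "rows": "0 0 3 0;0 0 0 0;0 0 0 0;0 0 0 0;0 0 0 0",
  "claw": 80
}}

```text
t: 15.72
eef_pos: [0.4652, -0.0864, 0.0829]
tool_rot: [-0.0, 0.224, 0.975, -0.0]
contact_force: [-0.3, 0.6, 0.9]
gripper_width: 0.938
grasp_force: 0.0
```

{"op": "carry_out", "data": {
  "rows": "0 0 50 0;0 0 60 0;10 -5 30 0;30 -15 0 0;30 -15 0 0;0 0 0 0;0 0 0 0"
}}

```text
t: 16.6
eef_pos: [0.5345, -0.1213, 0.2225]
tool_rot: [-0.001, 0.224, 0.975, -0.0]
contact_force: [-0.2, -0.1, -0.1]
gripper_width: 0.937
grasp_force: 0.0
```

Run:
```python
from h import *
np.set_printoptions(precision=4,suppress=True)
o=get_obs(); e=np.array(o["eef_pos"]); print(e,o["contact_force"],o["gripper_width"],o["grasp_force"])
im=[]
for n in ["wrist","top","scene"]:
  c=read_camera(n)
  for z in (.114,.122,.13): print(n,z,ring(c,[.4663,-.0861],z,.022))
  for r in place_of(n,"handle_grip")[:1]: print(r["confidence"],atz(c,r["centre"],.15))
  i=c["img"].copy()
  if n=="wrist":
   for z,r,k in ((.122,.025,(255,0,255)),(.042,.029,(0,255,0))):
    for a in th[::4]:
     u=proj(c,[.4663+r*np.cos(a),-.0861+r*np.sin(a),z]); cv2.circle(i,(int(u[0]),int(u[1])),0,k,-1)
   im.append(i[:300,170:570])
  elif n=="scene":
   u,v=map(int,proj(c,[.4663,-.0861,.08])); im.append(cv2.resize(i[v-30:v+30,u-25:u+25],(250,300),interpolation=cv2.INTER_CUBIC))
cv2.imwrite("pics/h1.png",np.hstack(im))
```

```text
[ 0.5345 -0.1213  0.2225] [-0.1764 -0.1233 -0.061 ] 0.9374534425197887 0.0
wrist 0.114 (array([ 0.4663, -0.0804]), np.float64(-129.77481079101562))
wrist 0.122 (array([ 0.4666, -0.0806]), np.float64(-132.2655792236328))
wrist 0.13 (array([ 0.4661, -0.0827]), np.float64(-134.79310607910156))
0.76 [ 0.6431 -0.1517  0.15  ]
top 0.114 (array([ 0.4671, -0.0977]), np.float64(-59.47980499267578))
top 0.122 (array([ 0.4661, -0.0975]), np.float64(-59.46562576293945))
top 0.13 (array([ 0.465 , -0.0973]), np.float64(-59.44986343383789))
0.74 [0.4462 0.324  0.15  ]
scene 0.114 (array([ 0.5269, -0.0648]), np.float64(-221.50851440429688))
scene 0.122 (array([ 0.5301, -0.0676]), np.float64(-221.46583557128906))
scene 0.13 (array([ 0.5333, -0.0707]), np.float64(-221.41770935058594))
0.91 [ 0.648  -0.1586  0.15  ]
```

View pics/h1.png

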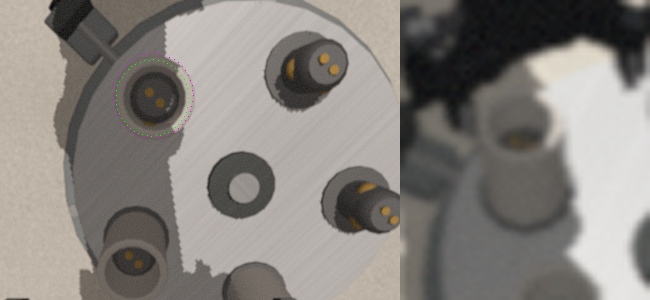

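The sleeve is seated concentric on the first core, at about (155,96), and its rim matches the overlay for the home height. Now the handle: I go above it and refine the measurement.

{"op": "carry_out", "data": {
  "rows": "20 -5 50 0;20 -5 0 0;30 -10 0 0;36 -10 0 0;0 0 0 0;0 0 0 0"
}}

```text
t: 17.65
eef_pos: [0.6405, -0.1514, 0.2728]
tool_rot: [-0.0, 0.224, 0.975, -0.0]
contact_force: [0.5, 0.9, -0.3]
gripper_width: 0.935
grasp_force: 0.0
```

Run:
```python
from h import *
np.set_printoptions(precision=4,suppress=True)
o=get_obs(); print(o["eef_pos"],o["q"])
c=read_camera("wrist")
for k in range(2):
  c=read_camera("wrist")
  for t,z in dict(handle_grip=.15,dial_centre=.037,core_tip=.092).items():
    for r in place_of("wrist",t)[:2]: print(t,round(r["confidence"],2),np.round(r["centre"],1),atz(c,r["centre"],z))
g=cv2.cvtColor(c["img"],cv2.COLOR_BGR2GRAY)
u,v=map(int,proj(c,[.642,-.152,.179])); print(u,v)
for r in outline_of("wrist","handle_grip")[:2]:
    ys,xs=np.where(r["pixels"]); print(r["confidence"],xs.min(),xs.max(),ys.min(),ys.max())
```

```text
[ 0.6405 -0.1514  0.2728] [-0.3482  0.4603  0.7059  1.5397 -0.3076  1.2565  1.5207]
handle_grip 0.8 [323.9 215.6] [ 0.6461 -0.1508  0.15  ]
dial_centre 0.66 [382.8  53.3] [ 0.5603 -0.0499  0.037 ]
handle_grip 0.96 [321.1 212.3] [ 0.6437 -0.1513  0.15  ]
handle_grip 0.43 [87.9 58.1] [ 0.4838 -0.2433  0.15  ]
dial_centre 0.63 [382.9  52.3] [ 0.5601 -0.0492  0.037 ]
319 220
0.95 224 541 0 235
```

{"op": "carry_out", "data": {
  "rows": "2 0 0 -9;0 0 -20 -9;0 0 -40 -9;0 0 -40 -9;0 0 -36 0;0 0 0 0;0 0 0 0"
}}

```text
t: 19.02
eef_pos: [0.6442, -0.1519, 0.1386]
tool_rot: [0.001, 0.514, 0.858, 0.0]
contact_force: [0.7, -0.4, 0.3]
gripper_width: 0.934
grasp_force: 0.0
```

{"op": "carry_out", "data": {
  "rows": "0 0 0 0;0 0 0 0;0 0 0 0;0 0 0 0;0 0 0 0",
  "claw": 20,
  "force": 30
}}

```text
t: 19.65
eef_pos: [0.643, -0.1518, 0.1377]
tool_rot: [-0.0, 0.514, 0.858, -0.0]
contact_force: [-3.0, 0.6, 4.9]
gripper_width: 0.238
grasp_force: 19.3
```

{"op": "carry_out", "data": {
  "rows": "10.2 9.2 0 6;9.1 10.2 0 6;8 11.1 0 6;6.8 11.9 0 6;5.6 12.5 0 6;4.2 13 0 6;0 0 0 0"
}}

```text
t: 20.52
eef_pos: [0.6873, -0.0819, 0.1377]
tool_rot: [-0.0, 0.223, 0.975, 0.001]
contact_force: [-3.5, 2.8, 5.7]
gripper_width: 0.237
grasp_force: 19.4
```

{"op": "carry_out", "data": {
  "rows": "2.8 13.4 0 6;1.4 13.6 0 6;0 13.7 0 6;-1.5 13.6 0 6;-2.9 13.4 0 6;-4.3 13 0 6;0 0 0 0;0 0 0 0;0 0 0 0"
}}

```text
t: 21.65
eef_pos: [0.6825, -0.0045, 0.1377]
tool_rot: [-0.0, -0.087, 0.996, -0.001]
contact_force: [-4.2, -2.9, 5.6]
gripper_width: 0.239
grasp_force: 19.4
```

{"op": "carry_out", "data": {
  "rows": "0 0 0 0;0 0 0 0;0 0 0 0;0 0 0 0;0 0 0 0",
  "claw": 75
}}

```text
t: 22.28
eef_pos: [0.6828, -0.0026, 0.137]
tool_rot: [-0.0, -0.088, 0.996, 0.0]
contact_force: [-0.6, 0.8, 0.2]
gripper_width: 0.874
grasp_force: 0.0
```

{"op": "carry_out", "data": {
  "rows": "0 0 40 0;0 0 50 0;0 0 50 0;30 0 0 0;0 0 0 0;0 0 0 0;0 0 0 0"
}}

```text
t: 23.15
eef_pos: [0.712, -0.0029, 0.2765]
tool_rot: [-0.001, -0.088, 0.996, 0.0]
contact_force: [0.6, -0.5, 0.1]
gripper_width: 0.88
grasp_force: 0.0
```

Run:
```python
from h import *
np.set_printoptions(precision=4,suppress=True)
o=get_obs(); print(o["eef_pos"],o["contact_force"])
C=np.array([.5603,-.0502])
for n in ["wrist","scene","top"]:
  c=read_camera(n)
  for t,z in dict(handle_grip=.15,core_second=.042,core_first=.042,core_tip=.092).items():
    for r in place_of(n,t)[:2]:
      P=atz(c,r["centre"],z); d=P[:2]-C; print(n,t,round(r["confidence"],2),P,np.hypot(*d),np.degrees(np.arctan2(d[1],d[0])))
a=np.radians(200.6-252+72); print("expect handle",C+.13*np.array([np.cos(a),np.sin(a)]))
a=np.radians(200.6+72); p=C+.1*np.array([np.cos(a),np.sin(a)]); print("sleeve exp",p)
c=read_camera("wrist")
for n in ["wrist","top","scene"]:
  c=read_camera(n); print(n,ring(c,p,.122,.022))
```

```text
[ 0.712  -0.0029  0.2765] [ 0.6023 -0.5029  0.0857]
wrist handle_grip 0.93 [ 0.6854 -0.003   0.15  ] 0.13370248860700026 20.66618034310128
scene handle_grip 0.89 [ 0.676  -0.0021  0.15  ] 0.1253031418229972 22.581542954472834
scene core_second 0.6 [ 0.4611 -0.069   0.042 ] 0.10100347599125438 -169.29095134489882
scene core_second 0.57 [ 0.4055 -0.4882  0.042 ] 0.4645763364533546 -109.46905864627068
scene core_first 0.79 [ 0.5623 -0.1421  0.042 ] 0.09193296511001195 -88.77235674091811
scene core_tip 0.81 [ 0.5549 -0.1617  0.092 ] 0.11163554215926426 -92.78368990640121
scene core_tip 0.49 [0.6772 0.3323 0.092 ] 0.40000590225348254 73.00394433992781
top handle_grip 0.74 [ 0.6802 -0.0138  0.15  ] 0.12526857215423054 16.89588641073635
top core_second 0.89 [ 0.4702 -0.092   0.042 ] 0.09932807548833625 -155.12667484701407
top core_first 0.93 [ 0.5633 -0.1501  0.042 ] 0.09995747566156604 -88.28146622003801
top core_first 0.38 [ 0.7165 -0.0008  0.042 ] 0.1638248786492476 17.544421183269385
top core_tip 0.86 [ 0.5754 -0.1496  0.092 ] 0.10051119207999779 -81.35431126095675
top core_tip 0.62 [ 0.3835 -0.1233  0.092 ] 0.1913181983283551 -157.53533938072715
expect handle [ 0.682  -0.0045]
sleeve exp [ 0.5648 -0.1501]
wrist (array([ 0.5648, -0.1501]), np.float64(-0.0))
top (array([ 0.5662, -0.152 ]), np.float64(-124.52779388427734))
scene (array([ 0.5612, -0.1504]), np.float64(-194.0378875732422))
```

```bash
python3 -c "
from station import *
print(hand_in())"
```

```text
the job is handed in; nothing more can be done
None
```

I pushed the sleeve home on the first core, turned the dial one stop so the second core stands at the bracket, let go and handed the job in; `hand_in()` gave no verdict, but my last camera measurements matched the expected positions.

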